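# Weigh out lumps of casting wax with the bench scoop

### The job

Weigh out a batch of casting wax for melting: first stand the empty melting jug upright in the middle of the scale's pan. Then, with the scoop, shovel lumps out of the tray and tip at least three of the five into the jug, spilling none on the bench and not touching them with the fingers; finally set the scoop down flat, in the tray or on the bench, and let go. Leave the other things on the bench where they are.

Things in the scene. Friction and masses are not known exactly. Their poses are not given: they have to be found in the camera images.
- tray: fixed open tray of folded sheet steel, 285 long (x) x 116 wide (y) outside, walls and floor 3 thick; far (+x) wall 46 high, near (-x) wall 28, side walls 46 high in the far half and sloping to 28 at the near end. Origin: centre of its underside; floor surface 3 above. The lumps lie towards its +x end, the scoop stands at its -x end with its handle sloping up and out over the -x wall.
- lump_1: broken brown lump of casting wax, an irregular faceted chunk about 40 across and 27 high, 25 g, on a small flat base about 24 across, its flanks leaning out above it to half height; slippery on the scoop (friction about 0.3). Origin: centre of its base. Five alike lie apart in the tray: two pairs side by side, then one alone.
- lump_2: as lump_1
- lump_3: as lump_1
- lump_4: as lump_1
- lump_5: as lump_1
- scoop: loose bench scoop of sheet metal with a wooden handle, 184 g; stands on its flat floor unaided. Bowl 100 long (x) x 88 wide (y), open at the front (+x); back wall and rear half of the sides 30 high, sides sloping to 10 at the lip; floor 0.8 thick at the lip, 2.4 at the back. Origin: centre of the underside of the floor; x runs to the lip, z up.
- scoop_lip (a point): middle of the scoop's front edge, at its underside: (50, 0, 0) in the scoop's frame
- scoop_grip (a point): centre of the flat-sided wooden handle where it is best gripped, across its 18 thickness (scoop's y): (-93, 0, 80) in the scoop's frame. The handle is 24 deep and rises backwards from the back wall at 50 degrees above level; the wood runs 47 either way of this point.
- jug: loose empty round melting jug of aluminium, 260 g, 92 high, 104 wide at the foot, 120 at the rim, wall 3, inner floor 4 above the foot; a small spout at +x and an upright black grip at -x. Origin: centre of its underside.
- jug_grip (a point): point on the jug's upright black grip, 62 above the jug's foot and 98 from its axis, at (-98, 0, 62) in the jug's frame. The grip is 18 (x) x 16 (y) x 64 high, its top 84 above the foot; pinch it from above across y. Gap of 31 between grip and wall, bridged by flat bars 76 and 28 above the foot.
- jug_mouth (a point): centre of the jug's mouth, at rim height, 92 above its foot; clear opening 114
- jug_middle (a point): point on the jug's axis 45 above its foot
- scale: fixed low spring scale, body 140 x 140 x 36 with a sloping nose and round dial at -x (to 110 from the origin). Origin: centre of its underside.
- pan_top (a point): centre of the top face of the scale's square aluminium pan, 150 x 150, 56 above the bench when empty; it moves with the pan
- scale_pan (a joint): how far the pan has sunk under its load, m: 0 empty, spring 300 N/m (8.5 mm under the empty jug, about 0.8 mm more for each lump), stop at 15.5 mm. The dial's pointer turns with it.
- horse: small grey horse statuette, bystander
- masking_tape: roll of masking tape lying flat, bystander
- sanding_block: brick-coloured sanding block, bystander
- brush: wide paint brush, bystander
- cup: empty paper-white mixing cup, bystander
- file: flat file with a wooden handle, bystander

How it is judged:
On the way, in this order (a step that is already met when the one before it is completed fails the run):
1. the empty jug stands upright in the middle of the scale's pan, let go (horizontal distance between jug and pan_top below 0.03 m and angle between jug's own z axis and vertical below 0.08 rad and distance between jug and pan_top below 0.034 m and contact force between the fingers and jug below 0.05 N and value of joint scale_pan between 0.0077 and 0.0091 m), for 0.2 s.
2. at least three lumps are in the jug on the scale (horizontal distance between jug and pan_top below 0.03 m and angle between jug's own z axis and vertical below 0.08 rad and distance between jug and pan_top below 0.034 m and value of joint scale_pan above 0.01055 m), for 0.2 s.
At the end, for the whole second after the job is handed in: The jug stands upright within 30 mm of the middle of the pan; the pan is sunk over 10.5 mm (jug and three lumps); every lump is in the jug or the tray; the scoop stands on its floor, level within 0.15 rad, underside under 20 mm above the bench; all at rest (all of step 2 and (distance between lump_1 and jug_middle below 0.075 m or (x of lump_1 in the frame of tray between -0.142 and 0.142 m and y of lump_1 in the frame of tray between -0.058 and 0.058 m and height (world z) of lump_1 below 0.05 m)) and (distance between lump_2 and jug_middle below 0.075 m or (x of lump_2 in the frame of tray between -0.142 and 0.142 m and y of lump_2 in the frame of tray between -0.058 and 0.058 m and height (world z) of lump_2 below 0.05 m)) and (distance between lump_3 and jug_middle below 0.075 m or (x of lump_3 in the frame of tray between -0.142 and 0.142 m and y of lump_3 in the frame of tray between -0.058 and 0.058 m and height (world z) of lump_3 below 0.05 m)) and (distance between lump_4 and jug_middle below 0.075 m or (x of lump_4 in the frame of tray between -0.142 and 0.142 m and y of lump_4 in the frame of tray between -0.058 and 0.058 m and height (world z) of lump_4 below 0.05 m)) and (distance between lump_5 and jug_middle below 0.075 m or (x of lump_5 in the frame of tray between -0.142 and 0.142 m and y of lump_5 in the frame of tray between -0.058 and 0.058 m and height (world z) of lump_5 below 0.05 m)) and height (world z) of scoop below 0.02 m and angle between scoop's own z axis and vertical below 0.15 rad and linear speed of each of scoop, jug below 0.02 m/s); the robot touches nothing.
It fails at once if the fingers touch an lump (contact force between the fingers and lump_1 above 0.3 N or contact force between the fingers and lump_2 above 0.3 N or contact force between the fingers and lump_3 above 0.3 N or contact force between the fingers and lump_4 above 0.3 N or contact force between the fingers and lump_5 above 0.3 N).
It fails at once if the jug is tipped (angle between jug's own z axis and vertical above 0.6 rad).
It fails at once if another thing on the bench is shifted by more than 30 mm (distance of any of horse, masking_tape, sanding_block, brush, cup, file from where it was at the start of the episode above 0.03 m).
It also fails if it takes over 69 s, if anything falls off the work surface, if the arm or the gripper's body presses on something with over 40 N, if the wrist force passes 120 N, or if a joint passes its speed limit or range.

### The arm

A 6-joint arm with a two-finger parallel gripper is mounted at the origin on a cart in front of the work surface, level with it; the furniture and walls round the work are solid. World frame = base frame: x ahead of the robot, y to its left, z up, the work surface at z = 0. Lengths are in m, angles in rad, forces in N, time in s.
With the tool pointing down it reaches from about 0.35 to 0.775 m from the base axis. Payload 5.5 kg.
Tool frame: the origin (TCP) lies midway between the tips of the shut fingers; the grasp point (between the pads) lies 19 mm behind it; z points along the fingers, y is the line along which they close (so a half turn about z gives the same grasp; the last joint's range is limited). The gripper opens to 85 mm and grips with 20 to 120 N. Pads are 22 mm wide; open, the fingers measure 114 mm over their backs; the gripper's body (76 mm by 85 mm) begins 54 mm behind the grasp point. The pads swing forward as they close: fully open they stand 13 mm farther back than shut.
Start: joints at [-1.354, 0.313, 0.046, 1.304, 0, 1.431], TCP at [0.201, -0.539, 0.231] pointing down, gripper open.
Joint ranges: [-2.76, 2.76], [-0.86, 1.69], [-1.03, 1.26], [-2.2, 2.34], [-1.47, 1.5], [-3.14, 3.14]. Speed limits (rad/s): [2.57, 2.57, 3.14, 3.14, 3.14, 3.14].

### API

Orientations are given as a unit quaternion [w, x, y, z].
In Python, from workcell import env gives the robot as it stands. The module is installed in compiled form; this text tells all that it offers.
- The arm moves only by the tool carry_out, never from a script. Its argument "series" is a list of rows, each an object with "delta_rot": the turn, a rotation vector about the world's x, y, z normalised to -1 to 1, where 1 is 0.1 rad, a list of three; "travel": the shift along the world's x, y, z normalised to -1 to 1, where 1 is 0.025 m, a list of three; "fingers": the closure, from -1 (fully open) to 1 (shut). In form: [{"delta_rot": [ax, ay, az], "travel": [tx, ty, tz], "fingers": fingers}, ...]. A call has 1 to 5 rows; each row shifts and turns the commanded pose from where the row before left it; what a row does not reach is not made up. A row lasts 1/8 s, in which the tool goes at most 62.5 mm and 10.7 degrees, less where a joint would pass 70% of its speed; a pose out of reach is approached as far as the arm can. A call with a number of a shift or a turn outside -1 to 1 is refused whole. A call with a gripper value outside its range is refused whole. The fingers move at their own pace and stop on an object; "squeeze" is the grip in N (left out, the last holds). Time passes only in rows, so rows that do not move let the fingers close. It gives the time, the measured TCP pose, the force, the opening and the grip force at its end, in the units of the state.
- env.get_state(): the state, without advancing time (a new reading comes with each control period).
- env.read_camera(name): name is "side" or "top" or "wrist"; returns a dict with "color" (400x640x3 uint8, red, green, blue), "fx", "fy", "cx", "cy" (pixels), "world_from_camera" (4x4, takes a point from camera to world coordinates); the wrist camera has in their place "hand_eye" (4x4, takes a point from camera to tool coordinates, whose origin is the TCP and whose axes are the flange's). Camera axes: x right, y up, looking along -z (the intrinsics and any distortion apply to the point x, -y, -z); pixel columns grow to the right and rows downward; lengths in m; the calibration is good to about 2 mm. A picture is of the moment at which its call begins: read the wrist's pose just before it. There is no depth.
- env.hand_in(): hands the job in; it is judged then, once.
The state is a dict: "clock": time; "joint_pos": joint angles; "qvel": joint speeds; "tau": joint torques, N m; "tcp_pos": TCP position; "orientation": TCP orientation; "wrist_force": force on the tool from outside, world axes, zero at the start; "ft_torque": the same for the moment, N m; "finger_gap": finger opening in m; "grip_force": force on a finger pad.
Only numpy, scipy, OpenCV 4.12 (cv2) and the standard library are available. Lean on these libraries where they do the work, as an engineer would, in place of code of your own. Each camera call takes 0.05 s, during which the arm holds its last target. There are 200 camera calls.

## Working session

There is one attempt and no reset: what is moved stays moved. The work goes in short steps, Python scripts to look and compute and a tool call to move; the robot and the scene stay as the last step left them, time stands still between calls to the robot, and variables do not carry over. Pictures are saved under pics/ and viewed, at most 10 in all, crops included, and the job is handed in when it is done.

Besides the shell and the picture viewer there is one more tool, called after "Emit:" as name([rows], argument=value, ...), one row to a line, values as JSON. carry_out: Moves the arm, as the interface text tells. Its arguments: {"type":"object","properties":{"series":{"type":"array","items":{"type":"object","properties":{"delta_rot":{"type":"array","items":{"type":"number"}},"travel":{"type":"array","items":{"type":"number"}},"fingers":{"type":"number"}}}},"squeeze":{"type":"number"}},"required":["series"]}

```bash
mkdir -p pics; cat > h.py <<'E'
import numpy as np, cv2
from workcell import env
def snap(n,f):
    c=env.read_camera(n); cv2.imwrite(f'pics/{f}.png',c['color'][:,:,::-1]); np.savez(f'pics/{f}.npz',**{k:v for k,v in c.items() if k!='color'}); return c
def ray(f,u,v,z):
    c=np.load(f'pics/{f}.npz',allow_pickle=True); T=c['world_from_camera']
    d=T[:3,:3]@np.array([(u-c['cx'])/c['fx'],-(v-c['cy'])/c['fy'],-1]); o=T[:3,3]
    return o+d*(z-o[2])/d[2]
E
python3 - <<'E'
from h import *
for n in ('top','side'):
    c=snap(n,n+'0'); print({k:(np.round(v,3).tolist()) for k,v in c.items() if k!='color'})
print(env.get_state())
E
```

```text
{'fx': 509.191, 'fy': 509.191, 'cx': 317.129, 'cy': 195.669, 'world_from_camera': [[-0.028, 0.996, -0.09, 0.359], [-1.0, -0.028, 0.005, 0.16], [0.003, 0.09, 0.996, 1.761], [0.0, 0.0, 0.0, 1.0]]}
{'fx': 422.316, 'fy': 422.316, 'cx': 321.231, 'cy': 195.145, 'world_from_camera': [[-0.988, 0.091, -0.128, 0.325], [-0.156, -0.487, 0.859, 1.377], [0.016, 0.869, 0.495, 0.812], [0.0, 0.0, 0.0, 1.0]]}
{'clock': 0.1, 'joint_pos': array([-1.35359371e+00,  3.13942346e-01,  4.50955019e-02,  1.30359710e+00,
       -2.41721939e-05,  1.43119476e+00]), 'qvel': array([ 0.00044988, -0.00271498,  0.00292715, -0.00113933, -0.00048247,
        0.00022068]), 'tau': array([ 2.24441064e-03, -4.81725025e+01,  2.99244189e+01,  1.25899285e-02,
       -1.80364395e-04, -2.12116618e-06]), 'tcp_pos': array([ 0.20072145, -0.53834439,  0.23048953]), 'orientation': array([-8.22717198e-04,  9.84128173e-01,  1.77457205e-01, -4.40330828e-05]), 'wrist_force': array([-1.05117892, -0.13228734,  0.90453499]), 'ft_torque': array([ 0.02066647,  0.05544503, -0.00915128]), 'grip_force': 0.0, 'finger_gap': 0.08510352276884536}
```

View pics/top0.png

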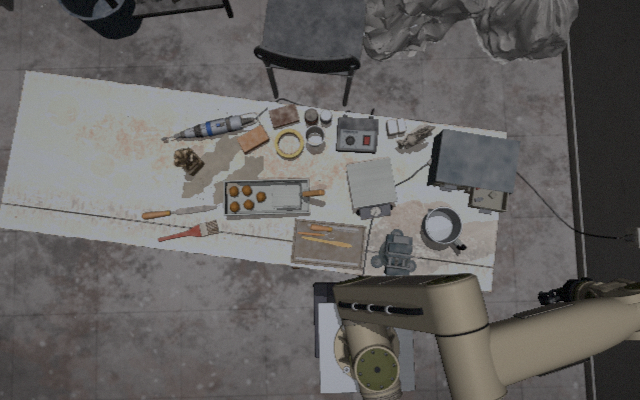

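View pics/side0.png

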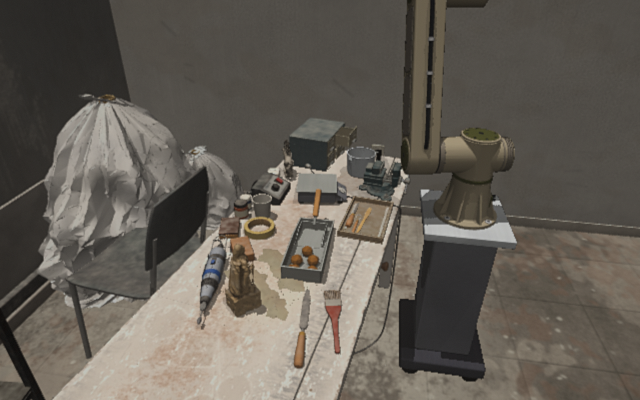

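The top view shows the tray (225–310, 180–217) with the lumps at its left end and the scoop handle at (313, 193). The scale is at (372, 185) and the jug at (440, 228) with its grip near (460, 248). I'll enlarge this area.

```bash
python3 - <<'E'
import cv2
i=cv2.imread('pics/top0.png')
cv2.imwrite('pics/c1.png',cv2.resize(i[150:270,215:475],None,fx=3,fy=3,interpolation=cv2.INTER_CUBIC))
E
```

```text
(no output)
```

View pics/c1.png

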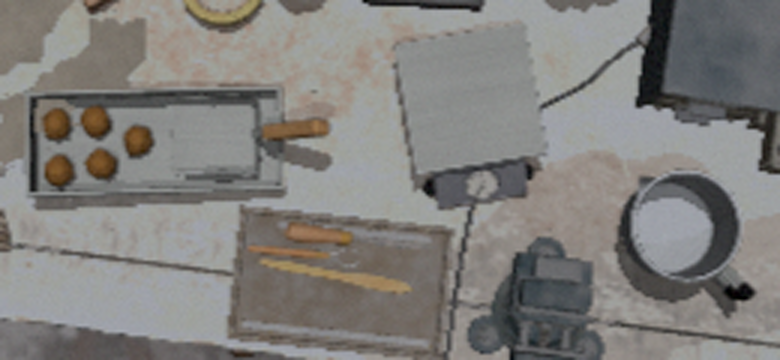

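```bash
python3 - <<'E'
from h import *
P={'rimL':(630,226,.092),'rimR':(742,226,.092),'rimT':(686,170,.092),'rimB':(686,283,.092),'grip':(740,291,.084),
'pan1':(395,42,.056),'pan2':(525,23,.056),'pan3':(547,157,.056),'pan4':(412,178,.056),
'trayFL':(29,91,.046),'trayFR':(31,200,.046),'trayNL':(283,88,.028),'trayNR':(284,193,.028),
'l1':(57,124,.018),'l2':(95,122,.018),'l3':(60,170,.018),'l4':(102,164,.018),'l5':(138,140,.018),
'handtip':(326,127,.115),'handlow':(264,131,.045),'scB1':(262,104,.033),'scB2':(260,178,.033),'lip1':(172,106,.01),'lip2':(172,172,.01),
'woodtray1':(243,207,.02),'woodtray2':(455,228,.02),'block1':(520,245,.08),'block2':(590,262,.08)}
for k,(x,y,z) in P.items(): 
    p=ray('top0',215+(x+.5)/3-.5,150+(y+.5)/3-.5,z); print(k,np.round(p*1000),round(float(np.hypot(*p[:2])),3))
c=np.load('pics/top0.npz')
E
```

```text
rimL [ 403. -198.   92.] 0.449
rimR [ 400. -320.   92.] 0.512
rimT [ 463. -262.   92.] 0.532
rimB [ 340. -256.   92.] 0.425
grip [ 329. -317.   84.] 0.457
pan1 [619.  49.  56.] 0.621
pan2 [636. -98.  56.] 0.644
pan3 [ 484. -116.   56.] 0.498
pan4 [465.  35.  56.] 0.466
trayFL [576. 464.  46.] 0.739
trayFR [452. 463.  46.] 0.647
trayNL [573. 177.  28.] 0.6
trayNR [453. 179.  28.] 0.487
l1 [540. 437.  18.] 0.695
l2 [541. 394.  18.] 0.669
l3 [487. 435.  18.] 0.653
l4 [493. 386.  18.] 0.626
l5 [519. 345.  18.] 0.623
handtip [519. 131. 115.] 0.535
handlow [523. 200.  45.] 0.56
scB1 [555. 202.  33.] 0.591
scB2 [471. 206.  33.] 0.514
lip1 [558. 306.  10.] 0.636
lip2 [482. 307.  10.] 0.572
woodtray1 [439. 226.  20.] 0.494
woodtray2 [409. -14.  20.] 0.409
block1 [386. -79.  80.] 0.394
block2 [ 365. -155.   80.] 0.397
```

Emit:
carry_out([
  {"delta_rot": [0,0,0.35],"travel": [0.56,0.98,0],"fingers": -1},
  {"delta_rot": [0,0,0.35],"travel": [0.56,0.98,0],"fingers": -1},
  {"delta_rot": [0,0,0.35],"travel": [0.56,0.98,0],"fingers": -1},
  {"delta_rot": [0,0,0.35],"travel": [0.56,0.98,0],"fingers": -1},
  {"delta_rot": [0,0,0.35],"travel": [0.56,0.98,0],"fingers": -1},
])

```text
clock: 0.72
tcp_pos: [0.2711, -0.4152, 0.2309]
orientation: [-0.0, 0.965, 0.263, -0.0]
wrist_force: [1.4, -0.3, -0.4]
finger_gap: 0.0854
grip_force: 0.0
```

Emit:
carry_out([
  {"delta_rot": [0,0,0.35],"travel": [0.56,0.98,0],"fingers": -1},
  {"delta_rot": [0,0,0.35],"travel": [0.56,0.98,0],"fingers": -1},
  {"delta_rot": [0,0,0.35],"travel": [0.56,0.98,0],"fingers": -1},
  {"delta_rot": [0,0,0.35],"travel": [0.56,0.98,0],"fingers": -1},
  {"delta_rot": [0,0,0],"travel": [0,0,0],"fingers": -1},
])

```text
clock: 1.35
tcp_pos: [0.3272, -0.3168, 0.2311]
orientation: [-0.0, 0.944, 0.331, -0.0]
wrist_force: [-0.3, -0.3, -0.2]
finger_gap: 0.0853
grip_force: 0.0
```

```bash
cat >> h.py <<'E'
from scipy.spatial.transform import Rotation as R
def wsnap(f):
    s=env.get_state(); c=env.read_camera('wrist'); q=s['orientation']
    T=np.eye(4); T[:3,:3]=R.from_quat(q,scalar_first=True).as_matrix(); T[:3,3]=s['tcp_pos']
    cv2.imwrite(f'pics/{f}.png',c['color'][:,:,::-1]); np.savez(f'pics/{f}.npz',fx=c['fx'],fy=c['fy'],cx=c['cx'],cy=c['cy'],world_from_camera=T@c['hand_eye'])
    return s,c
def proj(f,p):
    c=np.load(f'pics/{f}.npz'); q=np.linalg.inv(c['world_from_camera'])@np.append(p,1)
    return float(c['cx']-c['fx']*q[0]/q[2]), float(c['cy']+c['fy']*q[1]/q[2])
E
python3 - <<'E'
from h import *
s,c=wsnap('w0'); print(s['tcp_pos'],s['orientation'],[k for k in c],proj('w0',[.327,-.318,.084]),np.round(c['hand_eye'],3))
E
```

```text
[ 0.3271713  -0.31677292  0.23113154] [-3.93351018e-04  9.43685081e-01  3.30844838e-01 -8.02888013e-05] ['color', 'fx', 'fy', 'cx', 'cy', 'hand_eye'] (314.6351575589789, 186.8718543982126) [[ 0.     0.965  0.262  0.067]
 [ 1.    -0.001  0.001 -0.   ]
 [ 0.001  0.262 -0.965 -0.142]
 [ 0.     0.     0.     1.   ]]
```

View pics/w0.png

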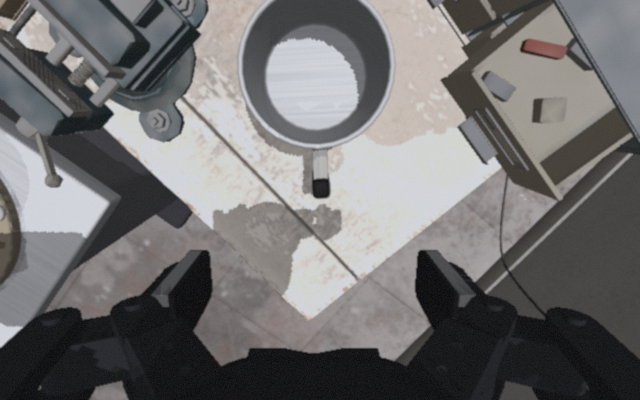

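```bash
python3 - <<'E'
from h import *
for p in [(321,184,.084),(321,187,.084),(312,180,.084),(330,180,.084),(312,195,.084),(330,195,.084),(239,72,.092),(394,72,.092),(316,148,.092),(320,152,.080)]: print(p,np.round(ray('w0',*p)*1000,1))
a=ray('w0',239,70,.092);b=ray('w0',394,70,.092);print((a+b)/2,np.linalg.norm(a-b))
E
```

```text
(321, 184, 0.084) [ 332.5 -320.7   84. ]
(321, 187, 0.084) [ 330.4 -322.4   84. ]
(312, 180, 0.084) [ 330.3 -312.4   84. ]
(330, 180, 0.084) [ 340.1 -324.6   84. ]
(312, 195, 0.084) [ 319.8 -320.8   84. ]
(330, 195, 0.084) [ 329.7 -333.1   84. ]
(239, 72, 0.092) [ 363.3 -213.4   92. ]
(394, 72, 0.092) [ 438.6 -307.6   92. ]
(316, 148, 0.092) [ 354.8 -297.1   92. ]
(320, 152, 0.08) [ 353.2 -302.9   80. ]
[ 0.40207637 -0.25960255  0.092     ] 0.12040746956244962
```

Emit:
carry_out([
  {"delta_rot": [0,0,0.35],"travel": [0.07,-0.24,-1],"fingers": -0.4},
  {"delta_rot": [0,0,0],"travel": [0,0,-1],"fingers": -0.4},
  {"delta_rot": [0,0,0],"travel": [0,0,-1],"fingers": -0.4},
  {"delta_rot": [0,0,0],"travel": [0,0,-1],"fingers": -0.4},
  {"delta_rot": [0,0,0],"travel": [0,0,-1],"fingers": -0.4},
])

```text
clock: 2.02
tcp_pos: [0.3281, -0.3254, 0.1054]
orientation: [0.0, 0.939, 0.345, -0.0]
wrist_force: [-0.1, 0.4, -0.6]
finger_gap: 0.0597
grip_force: 0.0
```

Emit:
carry_out([
  {"delta_rot": [0,0,0],"travel": [0,0,-1],"fingers": -0.4},
  {"delta_rot": [0,0,0],"travel": [0,0,-1],"fingers": -0.4},
  {"delta_rot": [0,0,0],"travel": [0,0,-0.44],"fingers": -0.4},
  {"delta_rot": [0,0,0],"travel": [0,0,0],"fingers": 1},
  {"delta_rot": [0,0,0],"travel": [0,0,0],"fingers": 1},
], squeeze=80)

```text
clock: 2.65
tcp_pos: [0.3289, -0.3252, 0.0461]
orientation: [0.001, 0.938, 0.346, 0.0]
wrist_force: [0.3, -0.7, 0.6]
finger_gap: 0.0238
grip_force: 0.0
```

Emit:
carry_out([
  {"delta_rot": [0,0,0],"travel": [0,0,0],"fingers": 1},
  {"delta_rot": [0,0,0],"travel": [0,0,0],"fingers": 1},
  {"delta_rot": [0,0,0],"travel": [0,0,0],"fingers": 1},
], squeeze=80)

```text
clock: 3.02
tcp_pos: [0.329, -0.325, 0.0463]
orientation: [0.001, 0.938, 0.346, 0.0]
wrist_force: [-1.5, -0.0, 6.1]
finger_gap: 0.0149
grip_force: 78.2
```

Emit:
carry_out([
  {"delta_rot": [0,0,0],"travel": [0,0,0.4],"fingers": 1},
  {"delta_rot": [0,0,0],"travel": [0,0,0.8],"fingers": 1},
  {"delta_rot": [0,0,0],"travel": [0,0,1],"fingers": 1},
  {"delta_rot": [0,0,0],"travel": [0,0,1],"fingers": 1},
  {"delta_rot": [0,0,0],"travel": [0,0,0.8],"fingers": 1},
])

```text
clock: 3.65
tcp_pos: [0.3285, -0.3242, 0.1465]
orientation: [0.0, 0.938, 0.346, -0.0]
wrist_force: [1.2, -0.3, -2.7]
finger_gap: 0.0151
grip_force: 78.2
```

Emit:
carry_out([
  {"delta_rot": [0,0,0],"travel": [0.33,0.5,0],"fingers": 1},
  {"delta_rot": [0,0,0],"travel": [0.62,0.95,0],"fingers": 1},
  {"delta_rot": [0,0,0],"travel": [0.62,0.95,0],"fingers": 1},
  {"delta_rot": [0,0,0],"travel": [0.62,0.95,0],"fingers": 1},
  {"delta_rot": [0,0,0],"travel": [0.62,0.95,0],"fingers": 1},
])

```text
clock: 4.28
tcp_pos: [0.3987, -0.2145, 0.1441]
orientation: [-0.001, 0.938, 0.346, -0.001]
wrist_force: [0.3, -0.6, -2.6]
finger_gap: 0.0151
grip_force: 78.1
```

Emit:
carry_out([
  {"delta_rot": [0,0,0],"travel": [0.62,0.95,0],"fingers": 1},
  {"delta_rot": [0,0,0],"travel": [0.62,0.95,0],"fingers": 1},
  {"delta_rot": [0,0,0],"travel": [0.62,0.95,0],"fingers": 1},
  {"delta_rot": [0,0,0],"travel": [0.62,0.95,0],"fingers": 1},
  {"delta_rot": [0,0,0],"travel": [0.67,1,0],"fingers": 1},
])

```text
clock: 4.9
tcp_pos: [0.4769, -0.0946, 0.144]
orientation: [-0.001, 0.938, 0.346, -0.001]
wrist_force: [-0.2, -0.0, -3.3]
finger_gap: 0.0154
grip_force: 78.1
```

```bash
python3 - <<'E'
from h import *
s,c=wsnap('w1'); snap('top','t1'); snap('side','s1');print(s['tcp_pos'],s['orientation'],s['wrist_force'],s['finger_gap'])
w=cv2.imread('pics/w1.png')[:,:,:]; i=cv2.imread('pics/t1.png')[140:270,290:470]; sd=cv2.imread('pics/s1.png')[130:250,250:410]
a=cv2.resize(w,(400,250)); b=cv2.resize(sd,(400,300),interpolation=cv2.INTER_CUBIC)
d=cv2.resize(i,(400,289),interpolation=cv2.INTER_CUBIC)
m=np.zeros((560,800,3),np.uint8); m[:250,:400]=a; m[:300,400:]=b; m[260:549,:400]=d; cv2.imwrite('pics/m1.png',m)
E
```

```text
[ 0.47693602 -0.09461675  0.14396411] [-9.02886909e-04  9.38106090e-01  3.46345559e-01 -9.49628639e-04] [-0.19189288 -0.0083387  -3.32835203] 0.015363471767734442
```

View pics/m1.png

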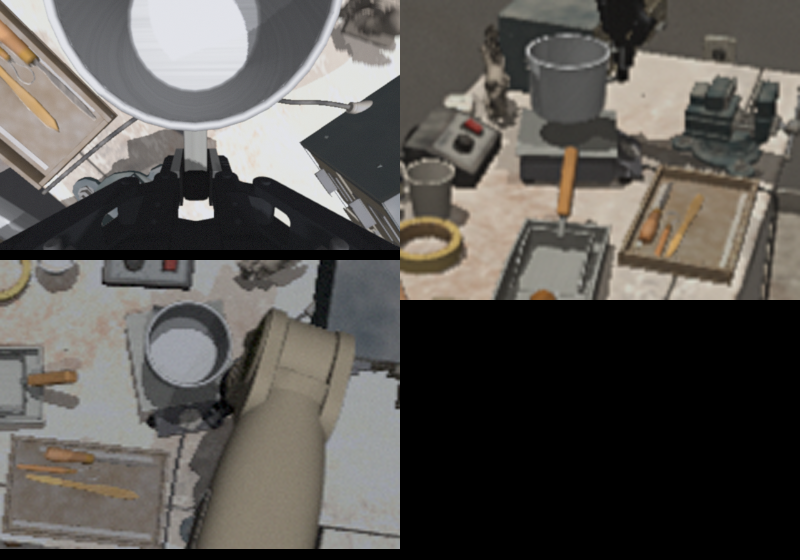

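```bash
python3 - <<'E'
from h import *
print(ray('t1',375.1,177.3,.19))
E
```

```text
[ 0.55297834 -0.02991315  0.19      ]
```

Emit:
carry_out([
  {"delta_rot": [0,0,0],"travel": [-0.06,-0.06,-0.7],"fingers": 1},
  {"delta_rot": [0,0,0],"travel": [0,0,-0.7],"fingers": 1},
  {"delta_rot": [0,0,0],"travel": [0,0,-0.35],"fingers": 1},
  {"delta_rot": [0,0,0],"travel": [0,0,-0.2],"fingers": 1},
  {"delta_rot": [0,0,0],"travel": [0,0,0],"fingers": 1},
])

```text
clock: 5.68
tcp_pos: [0.4759, -0.0983, 0.0966]
orientation: [-0.0, 0.938, 0.346, -0.0]
wrist_force: [-0.2, 0.3, -0.2]
finger_gap: 0.0148
grip_force: 78.5
```

Emit:
carry_out([
  {"delta_rot": [0,0,0],"travel": [0,0,0],"fingers": -0.2},
  {"delta_rot": [0,0,0],"travel": [0,0,0],"fingers": -0.2},
  {"delta_rot": [0,0,0],"travel": [0,0,0],"fingers": -0.2},
  {"delta_rot": [0,0,0],"travel": [0,0,0.3],"fingers": -0.2},
  {"delta_rot": [0,0,0],"travel": [0,0,1],"fingers": -0.2},
], squeeze=80)

```text
clock: 6.3
tcp_pos: [0.4751, -0.0979, 0.1287]
orientation: [-0.001, 0.938, 0.346, -0.001]
wrist_force: [1.1, 0.1, 1.0]
finger_gap: 0.0515
grip_force: 0.0
```

Emit:
carry_out([
  {"delta_rot": [0,0,0],"travel": [0,0,1],"fingers": -0.2},
  {"delta_rot": [0,0,0],"travel": [0,0,1],"fingers": -0.2},
  {"delta_rot": [0,0,0],"travel": [0,0,1],"fingers": -0.2},
  {"delta_rot": [0,0,0],"travel": [0,0,1],"fingers": -0.2},
  {"delta_rot": [0,0,0],"travel": [0,0,1],"fingers": -0.2},
])

```text
clock: 6.92
tcp_pos: [0.4761, -0.0983, 0.2555]
orientation: [0.0, 0.938, 0.346, 0.0]
wrist_force: [1.1, -0.5, 0.2]
finger_gap: 0.051
grip_force: 0.0
```

Emit:
carry_out([
  {"delta_rot": [0,0,0.96],"travel": [0.16,0.95,0],"fingers": -0.2},
  {"delta_rot": [0,0,0.96],"travel": [0.16,0.95,0],"fingers": -0.2},
  {"delta_rot": [0,0,0.96],"travel": [0.16,0.95,0],"fingers": -0.2},
  {"delta_rot": [0,0,0.96],"travel": [0.16,0.95,0],"fingers": -0.2},
  {"delta_rot": [0,0,0.96],"travel": [0.16,0.95,0],"fingers": -0.2},
])

```text
clock: 7.55
tcp_pos: [0.4962, 0.0212, 0.2547]
orientation: [0.0, 0.828, 0.56, 0.0]
wrist_force: [0.1, -0.3, 0.3]
finger_gap: 0.0514
grip_force: 0.0
```

Emit:
carry_out([
  {"delta_rot": [0,0,0.96],"travel": [0.16,0.95,0],"fingers": -0.2},
  {"delta_rot": [0,0,0.96],"travel": [0.16,0.95,0],"fingers": -0.2},
  {"delta_rot": [0,0,0.96],"travel": [0.16,0.95,0],"fingers": -0.2},
  {"delta_rot": [0,0,0.94],"travel": [0.16,0.95,0],"fingers": -0.2},
  {"delta_rot": [1,0,0],"travel": [0.16,0.95,0],"fingers": -0.2},
])

```text
clock: 8.18
tcp_pos: [0.516, 0.1414, 0.2547]
orientation: [-0.036, 0.706, 0.707, 0.036]
wrist_force: [0.7, -0.9, -0.1]
finger_gap: 0.051
grip_force: 0.0
```

Emit:
carry_out([
  {"delta_rot": [1,0,0],"travel": [0.16,0,0],"fingers": -0.2},
  {"delta_rot": [0,0,0],"travel": [0,0,0],"fingers": -0.2},
])

```text
clock: 8.43
tcp_pos: [0.5202, 0.1381, 0.2542]
orientation: [-0.07, 0.705, 0.702, 0.07]
wrist_force: [-0.3, 0.7, 0.4]
finger_gap: 0.0513
grip_force: 0.0
```

```bash
python3 - <<'E'
from h import *
s,c=wsnap('w2'); print(s['tcp_pos'],s['orientation'],s['joint_pos'].round(2)); print(proj('w2',[.52,.162,.083]))
for p in [(.46,.178,.028),(.57,.178,.028),(.52,.205,.033),(.52,.305,.003)]: print(proj('w2',p))
snap('top','t2'); t=cv2.imread('pics/t2.png')[150:250,340:420]
w=cv2.imread('pics/w2.png'); t=cv2.resize(t,(160,200),interpolation=cv2.INTER_CUBIC); m=np.zeros((400,800,3),np.uint8); m[:,:640]=w; m[:200,640:]=t; cv2.imwrite('pics/m2.png',m)
E
```

```text
[0.52023532 0.1381191  0.25418826] [-0.07030542  0.70505386  0.70215852  0.07021119] [-0.    0.21 -0.05  1.31  0.2   1.57]
(312.28654901859727, 190.28623398876078)
(258.34947617954566, 174.00397613616724)
(357.5068581084149, 173.64137926287702)
(312.3153782033543, 148.93003109442824)
(312.0851431362677, 64.02319879046107)
```

View pics/m2.png

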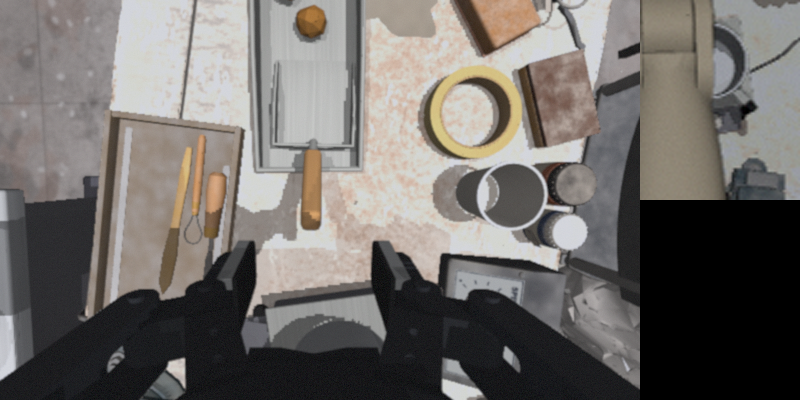

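```bash
python3 - <<'E'
from h import *
for n,p in dict(back=(312,148,.033),lip=(312,62,.003),lipL=(276,62,.003),lipR=(350,62,.003),backL=(272,146,.033),backR=(353,146,.033),nearL=(254,171,.028),nearR=(364,171,.028),endtop=(311,207,.127),endlow=(311,229,.108),lump5=(312,21,.018)).items(): print(n,np.round(ray('w2',*p)*1000,1))
o=np.array([.52,.255,.003])
for q in [(-93,0,80),(-93-47*.643,0,80+47*.766),(-123-9,0,116-8),(-123+9,0,116+8),(-50,0,30),(50,0,0)]: print(q,proj('w2',o+np.array([-q[1],q[0],q[2]])/1000))
E
```

```text
back [519.7 206.   33. ]
lip [519.9 307.3   3. ]
lipL [478.2 307.5   3. ]
lipR [563.9 307.1   3. ]
backL [476.1 208.3  33. ]
backR [564.3 208.   33. ]
nearL [455.2 181.3  28. ]
nearR [577.2 180.9  28. ]
endtop [519.1 150.  127. ]
endlow [518.8 128.8 108. ]
lump5 [520.1 346.7  18. ]
(-93, 0, 80) (312.28654901859727, 190.28623398876078)
(-123.221, 0, 116.00200000000001) (312.25666411938727, 227.51880110934198)
(-132, 0, 108) (312.3315229321947, 236.08023541202644)
(-114, 0, 124) (312.1752179953497, 217.90436977368992)
(-50, 0, 30) (312.3153782033543, 148.93003109442822)
(50, 0, 0) (312.0851431362677, 64.02319879046107)
```

Emit:
carry_out([
  {"delta_rot": [0,0,0],"travel": [0,0.6,-0.7],"fingers": -0.2},
  {"delta_rot": [0,0,0],"travel": [0,0.6,-1],"fingers": -0.2},
  {"delta_rot": [0,0,0],"travel": [0,0,-1],"fingers": -0.2},
  {"delta_rot": [0,0,0],"travel": [0,0,-1],"fingers": -0.2},
  {"delta_rot": [0,0,0],"travel": [0,0,-1],"fingers": -0.2},
])

```text
clock: 9.15
tcp_pos: [0.5199, 0.1696, 0.1362]
orientation: [-0.07, 0.704, 0.703, 0.07]
wrist_force: [-0.1, -0.3, 0.3]
finger_gap: 0.0513
grip_force: 0.0
```

Emit:
carry_out([
  {"delta_rot": [0,0,0],"travel": [0,0,-1],"fingers": -0.2},
  {"delta_rot": [0,0,0],"travel": [0,0,-1],"fingers": -0.2},
  {"delta_rot": [0,0,0],"travel": [0,0,-0.98],"fingers": -0.2},
  {"delta_rot": [0,0,0],"travel": [0,0,0],"fingers": -0.2},
  {"delta_rot": [0,0,0],"travel": [0,0,0],"fingers": 0.3},
])

```text
clock: 9.78
tcp_pos: [0.5206, 0.1695, 0.063]
orientation: [-0.07, 0.704, 0.703, 0.071]
wrist_force: [0.2, 0.4, -0.1]
finger_gap: 0.0345
grip_force: 0.0
```

Emit:
carry_out([
  {"delta_rot": [0,0,0],"travel": [0,0,0],"fingers": 1},
  {"delta_rot": [0,0,0],"travel": [0,0,0],"fingers": 1},
  {"delta_rot": [0,0,0],"travel": [0,0,0],"fingers": 1},
  {"delta_rot": [0,0,0],"travel": [0,0,0],"fingers": 1},
], squeeze=110)

```text
clock: 10.28
tcp_pos: [0.521, 0.1693, 0.0636]
orientation: [-0.07, 0.704, 0.703, 0.072]
wrist_force: [-1.2, -0.8, 5.9]
finger_gap: 0.0171
grip_force: 101.8
```

Emit:
carry_out([
  {"delta_rot": [0,0,0],"travel": [-0.12,0.4,-0.04],"fingers": 1},
  {"delta_rot": [0,0,0],"travel": [-0.12,0.6,0],"fingers": 1},
  {"delta_rot": [0,0,0],"travel": [0,0.6,0],"fingers": 1},
  {"delta_rot": [0,0,0],"travel": [0,0.6,0],"fingers": 1},
  {"delta_rot": [0,0,0],"travel": [0,0.6,0],"fingers": 1},
])

```text
clock: 10.9
tcp_pos: [0.5162, 0.2389, 0.0637]
orientation: [-0.069, 0.705, 0.703, 0.072]
wrist_force: [-0.8, -6.3, 12.2]
finger_gap: 0.0168
grip_force: 102.8
```

Emit:
carry_out([
  {"delta_rot": [0,0,0],"travel": [0,0.6,0],"fingers": 1},
  {"delta_rot": [0,0,0],"travel": [0,0.6,0],"fingers": 1},
  {"delta_rot": [0,0,0],"travel": [0,0.6,0],"fingers": 1},
])

```text
clock: 11.28
tcp_pos: [0.5161, 0.2839, 0.0637]
orientation: [-0.069, 0.705, 0.703, 0.072]
wrist_force: [-1.2, -6.4, 12.2]
finger_gap: 0.017
grip_force: 102.8
```

```bash
python3 - <<'E'
from h import *
snap('top','t3');snap('side','s3');wsnap('w3')
t=cv2.resize(cv2.imread('pics/t3.png')[170:230,215:335],(480,240),interpolation=cv2.INTER_CUBIC)
s=cv2.resize(cv2.imread('pics/s3.png')[180:300,260:380],(320,320),interpolation=cv2.INTER_CUBIC)
m=np.zeros((560,800,3),np.uint8); m[:240,:480]=t; m[:320,480:]=s; m[250:550,:480]=cv2.resize(cv2.imread('pics/w3.png'),(480,300)); cv2.imwrite('pics/m3.png',m)
E
```

```text
(no output)
```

View pics/m3.png

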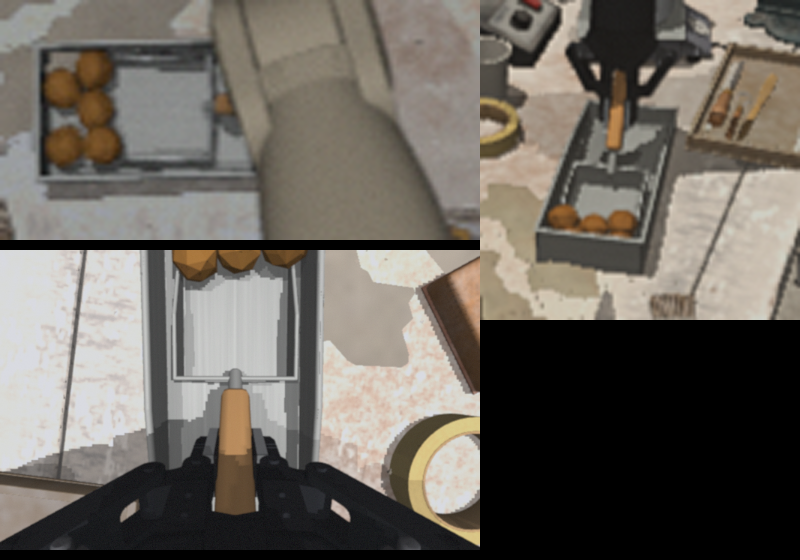

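Emit:
carry_out([
  {"delta_rot": [0,0,0],"travel": [0,0.3,0],"fingers": 1},
  {"delta_rot": [0,0,0],"travel": [0,0.3,0],"fingers": 1},
])

```text
clock: 11.68
tcp_pos: [0.5161, 0.2988, 0.0637]
orientation: [-0.069, 0.705, 0.703, 0.072]
wrist_force: [-0.9, -5.6, 12.0]
finger_gap: 0.0168
grip_force: 104.0
```

Emit:
carry_out([
  {"delta_rot": [0,0,0],"travel": [0,0.25,0],"fingers": 1},
])

```text
clock: 11.8
tcp_pos: [0.516, 0.3052, 0.0637]
orientation: [-0.069, 0.705, 0.703, 0.072]
wrist_force: [0.1, -6.1, 11.3]
finger_gap: 0.0168
grip_force: 103.9
```

```bash
cat > look.py <<'E'
from h import *
import sys
k=sys.argv[1]
snap('top','t'+k);snap('side','s'+k);wsnap('w'+k)
t=cv2.resize(cv2.imread(f'pics/t{k}.png')[170:230,215:335],(480,240),interpolation=cv2.INTER_CUBIC)
s=cv2.resize(cv2.imread(f'pics/s{k}.png')[180:300,260:380],(320,320),interpolation=cv2.INTER_CUBIC)
m=np.zeros((560,800,3),np.uint8); m[:240,:480]=t; m[:320,480:]=s; m[250:550,:480]=cv2.resize(cv2.imread(f'pics/w{k}.png'),(480,300)); cv2.imwrite(f'pics/m{k}.png',m)
E
python3 look.py 4
```

```text
(no output)
```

View pics/m4.png

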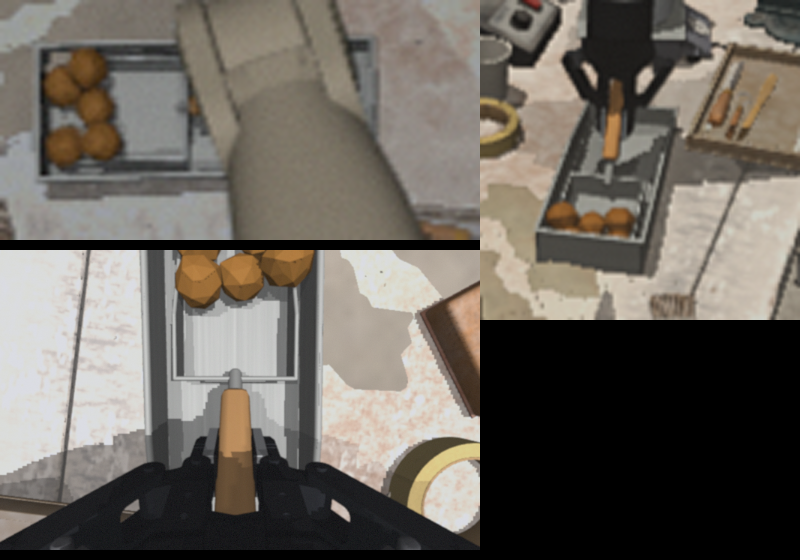

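Emit:
carry_out([
  {"delta_rot": [0,0,0],"travel": [0,0.3,0],"fingers": 1},
  {"delta_rot": [0,0,0],"travel": [0,0.15,0],"fingers": 1},
  {"delta_rot": [0,0,0],"travel": [0,0,0],"fingers": 1},
])

```text
clock: 12.32
tcp_pos: [0.5162, 0.317, 0.0636]
orientation: [-0.069, 0.704, 0.703, 0.073]
wrist_force: [0.1, -2.5, 8.1]
finger_gap: 0.017
grip_force: 102.0
```

Emit:
carry_out([
  {"delta_rot": [0.6,0,0],"travel": [0,-0.16,0.1],"fingers": 1},
  {"delta_rot": [0.6,0,0],"travel": [0,-0.16,0.1],"fingers": 1},
  {"delta_rot": [0.6,0,0],"travel": [0,-0.16,0.1],"fingers": 1},
  {"delta_rot": [0.6,0,0],"travel": [0,-0.16,0.1],"fingers": 1},
  {"delta_rot": [0.6,0,0],"travel": [0,-0.16,0.1],"fingers": 1},
])

```text
clock: 12.95
tcp_pos: [0.5139, 0.296, 0.0734]
orientation: [-0.175, 0.686, 0.684, 0.175]
wrist_force: [0.3, -1.4, -2.8]
finger_gap: 0.0166
grip_force: 104.5
```

Emit:
carry_out([
  {"delta_rot": [0.6,0,0],"travel": [0,-0.2,0.2],"fingers": 1},
  {"delta_rot": [0.6,0,0],"travel": [0,-0.2,0.2],"fingers": 1},
  {"delta_rot": [0,0,0],"travel": [0,0,0],"fingers": 1},
])

```text
clock: 13.32
tcp_pos: [0.5141, 0.2853, 0.0828]
orientation: [-0.215, 0.675, 0.672, 0.215]
wrist_force: [-0.6, -1.7, -4.1]
finger_gap: 0.0165
grip_force: 104.7
```

```bash
python3 look.py 5
```

```text
(no output)
```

View pics/m5.png

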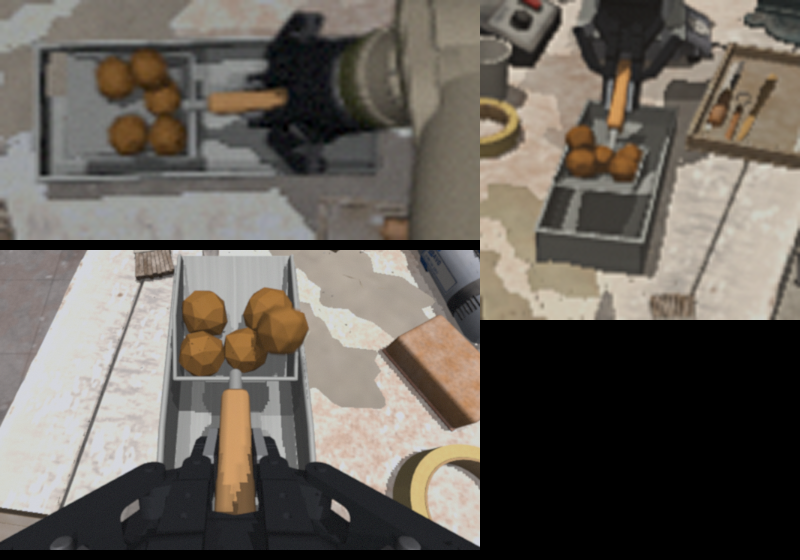

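The composite shows all five lumps in the tilted bowl, one of them perched against the +x side at about (282, 330). I'll roll the scoop slightly away from that side and lift it gently.

Emit:
carry_out([
  {"delta_rot": [0,-0.5,0],"travel": [-0.12,0,0.2],"fingers": 1},
  {"delta_rot": [0,-0.5,0],"travel": [-0.12,0,0.2],"fingers": 1},
  {"delta_rot": [0,-0.5,0],"travel": [-0.12,0,0.3],"fingers": 1},
  {"delta_rot": [0,0,0],"travel": [0,0,0.4],"fingers": 1},
  {"delta_rot": [0,0,0],"travel": [0,0,0.6],"fingers": 1},
])

```text
clock: 14.1
tcp_pos: [0.5048, 0.2871, 0.1266]
orientation: [-0.165, 0.656, 0.687, 0.265]
wrist_force: [0.3, -0.2, -2.7]
finger_gap: 0.0168
grip_force: 104.8
```

Emit:
carry_out([
  {"delta_rot": [0,0,0],"travel": [0,0,0.8],"fingers": 1},
  {"delta_rot": [0,0,0],"travel": [0,0,0.8],"fingers": 1},
  {"delta_rot": [0,0,0],"travel": [0,0,0.8],"fingers": 1},
  {"delta_rot": [0,0,0],"travel": [0,0,0.7],"fingers": 1},
  {"delta_rot": [0,0,0],"travel": [0,0,0.5],"fingers": 1},
])

```text
clock: 14.72
tcp_pos: [0.5056, 0.287, 0.2176]
orientation: [-0.165, 0.656, 0.687, 0.266]
wrist_force: [-0.3, 0.5, -3.2]
finger_gap: 0.017
grip_force: 104.8
```

Emit:
carry_out([
  {"delta_rot": [0,0,0],"travel": [0,0,0.5],"fingers": 1},
  {"delta_rot": [0,0,0],"travel": [0,0,0.4],"fingers": 1},
  {"delta_rot": [0,0,0],"travel": [0,0,0.2],"fingers": 1},
  {"delta_rot": [0,0,0],"travel": [0,0,0],"fingers": 1},
])

```text
clock: 15.22
tcp_pos: [0.5052, 0.2866, 0.2437]
orientation: [-0.165, 0.656, 0.687, 0.265]
wrist_force: [-0.5, 0.2, -2.6]
finger_gap: 0.017
grip_force: 104.8
```

```bash
cat > brown.py <<'E'
from h import *
import sys
k=sys.argv[1]; s,_=wsnap('w'+k); snap('top','t'+k); print(s['tcp_pos'],s['joint_pos'].round(2))
for f in ('w5','w'+k,'t'+k):
    h=cv2.cvtColor(cv2.imread(f'pics/{f}.png'),cv2.COLOR_BGR2HSV)
    m=cv2.inRange(h,(8,150,50),(20,255,255)); n,_,st,ce=cv2.connectedComponentsWithStats(m)
    print(f,[(st[i][:5].tolist()) for i in range(1,n) if st[i][4]>(200 if f[0]=='w' else 20)])
E
python3 brown.py 6
```

```text
[0.50519023 0.28664402 0.24372993] [ 0.07  0.1  -0.34  0.93  0.61  1.66]
w5 [[240, 51, 170, 116, 12021]]
w6 [[240, 52, 171, 126, 12984]]
t6 [[235, 179, 24, 29, 396]]
```

Emit:
carry_out([
  {"delta_rot": [0,0,0],"travel": [0,-0.15,0.05],"fingers": 1},
  {"delta_rot": [0,0,0],"travel": [0.08,-0.3,0.1],"fingers": 1},
  {"delta_rot": [0,0,0],"travel": [0.08,-0.5,0.1],"fingers": 1},
  {"delta_rot": [0,0,0],"travel": [0.08,-0.7,0.05],"fingers": 1},
  {"delta_rot": [0,0,0],"travel": [0.08,-0.9,0],"fingers": 1},
])

```text
clock: 15.95
tcp_pos: [0.5135, 0.2218, 0.2515]
orientation: [-0.165, 0.656, 0.687, 0.266]
wrist_force: [0.3, -0.9, -2.9]
finger_gap: 0.0169
grip_force: 104.8
```

Emit:
carry_out([
  {"delta_rot": [0,0,0],"travel": [0.1,-0.9,0],"fingers": 1},
  {"delta_rot": [0,0,0],"travel": [0.1,-0.9,0],"fingers": 1},
  {"delta_rot": [0,0,0],"travel": [0.1,-0.9,0],"fingers": 1},
  {"delta_rot": [0,0,0],"travel": [0.1,-0.9,0],"fingers": 1},
  {"delta_rot": [0,0,0],"travel": [0.1,-0.9,0],"fingers": 1},
])

```text
clock: 16.58
tcp_pos: [0.5261, 0.1086, 0.2514]
orientation: [-0.164, 0.656, 0.687, 0.266]
wrist_force: [0.7, -0.7, -2.6]
finger_gap: 0.0166
grip_force: 104.8
```

Emit:
carry_out([
  {"delta_rot": [0,0,0],"travel": [0.1,-0.9,0],"fingers": 1},
  {"delta_rot": [0,0,0],"travel": [0.1,-0.9,0],"fingers": 1},
  {"delta_rot": [0,0,0],"travel": [0.1,-0.9,0],"fingers": 1},
  {"delta_rot": [0,0,0],"travel": [0.1,-0.9,0],"fingers": 1},
  {"delta_rot": [0,0,0],"travel": [0.1,-0.9,0],"fingers": 1},
])

```text
clock: 17.2
tcp_pos: [0.5386, -0.004, 0.2514]
orientation: [-0.164, 0.656, 0.687, 0.266]
wrist_force: [0.3, 0.6, -2.9]
finger_gap: 0.0169
grip_force: 104.8
```

Emit:
carry_out([
  {"delta_rot": [0,0,0],"travel": [0.1,-0.9,0],"fingers": 1},
  {"delta_rot": [0,0,0],"travel": [0.1,-0.8,0],"fingers": 1},
  {"delta_rot": [0,0,0],"travel": [0.1,-0.7,0],"fingers": 1},
  {"delta_rot": [0,0,0],"travel": [0,-0.5,0],"fingers": 1},
  {"delta_rot": [0,0,0],"travel": [0,-0.3,0],"fingers": 1},
])

```text
clock: 17.82
tcp_pos: [0.5456, -0.0828, 0.251]
orientation: [-0.165, 0.656, 0.687, 0.265]
wrist_force: [0.8, -0.1, -3.8]
finger_gap: 0.0169
grip_force: 104.7
```

```bash
python3 brown.py 7
```

```text
[ 0.54563047 -0.08280746  0.25097818] [-0.61  0.39  0.05  1.51  0.58  0.83]
w5 [[240, 51, 170, 116, 12021]]
w7 [[239, 52, 173, 127, 13035]]
t7 [[358, 162, 24, 29, 390]]
```

Emit:
carry_out([
  {"delta_rot": [-0.4,0,0],"travel": [0,-0.6,0],"fingers": 1},
  {"delta_rot": [-0.6,0,0],"travel": [0,-0.7,0],"fingers": 1},
  {"delta_rot": [-0.6,0,0],"travel": [0,-0.7,0],"fingers": 1},
  {"delta_rot": [-0.6,0,0],"travel": [0,-0.7,0],"fingers": 1},
  {"delta_rot": [-0.6,0,0],"travel": [0,-0.7,0],"fingers": 1},
])

```text
clock: 18.55
tcp_pos: [0.5456, -0.1676, 0.2517]
orientation: [-0.07, 0.673, 0.718, 0.166]
wrist_force: [-1.2, 1.5, -3.3]
finger_gap: 0.0163
grip_force: 104.7
```

Emit:
carry_out([
  {"delta_rot": [-0.6,0,0],"travel": [0,-0.6,0],"fingers": 1},
  {"delta_rot": [-0.5,0,0],"travel": [0,-0.5,0],"fingers": 1},
  {"delta_rot": [-0.3,0,0],"travel": [0,0,0],"fingers": 1},
  {"delta_rot": [0,0,0],"travel": [0,0,0],"fingers": 1},
])

```text
clock: 19.05
tcp_pos: [0.5455, -0.1935, 0.2516]
orientation: [-0.024, 0.676, 0.728, 0.117]
wrist_force: [-1.1, 0.4, -3.2]
finger_gap: 0.0165
grip_force: 104.7
```

```bash
python3 brown.py 8; python3 -c "
from h import *
q=env.get_state()['orientation'];print(R.from_quat(q,scalar_first=True).as_matrix().round(3))
snap('side','s8')"
```

```text
[ 0.54549213 -0.19352482  0.25164324] [-0.6   0.3   0.06  1.34  0.24  0.89]
w5 [[240, 51, 170, 116, 12021]]
w8 [[239, 52, 171, 125, 13572]]
t8 [[395, 163, 23, 28, 375]]
[[-0.086  0.989  0.121]
 [ 0.977  0.06   0.203]
 [ 0.194  0.136 -0.972]]
```

Emit:
carry_out([
  {"delta_rot": [-0.6,0,0],"travel": [0,0.2,-0.05],"fingers": 1},
  {"delta_rot": [-0.7,0,0],"travel": [0,0.2,-0.05],"fingers": 1},
  {"delta_rot": [-0.7,0,0],"travel": [0,0.2,-0.05],"fingers": 1},
  {"delta_rot": [-0.6,0,0],"travel": [0,0.25,0.2],"fingers": 1},
  {"delta_rot": [-0.6,0,0],"travel": [0,0.25,0.25],"fingers": 1},
])

```text
clock: 19.82
tcp_pos: [0.5452, -0.1665, 0.2582]
orientation: [0.083, 0.671, 0.737, -0.002]
wrist_force: [-0.3, -1.3, -3.7]
finger_gap: 0.0168
grip_force: 103.7
```

Emit:
carry_out([
  {"delta_rot": [-0.6,0,0],"travel": [0,0.25,0.25],"fingers": 1},
  {"delta_rot": [-0.6,0,0],"travel": [0,0.25,0.25],"fingers": 1},
  {"delta_rot": [-0.6,0,0],"travel": [0,0.25,0.25],"fingers": 1},
  {"delta_rot": [0,0,0],"travel": [0,0,0],"fingers": 1},
  {"delta_rot": [0,0,0],"travel": [0,0,0],"fingers": 1},
])

```text
clock: 20.45
tcp_pos: [0.5456, -0.1483, 0.2771]
orientation: [0.143, 0.661, 0.734, -0.067]
wrist_force: [-0.0, -0.1, -1.7]
finger_gap: 0.0166
grip_force: 104.6
```

```bash
python3 brown.py 9; python3 -c "
from h import *
snap('side','s9'); print(proj('s9',[.552,-.033,.14]),proj('s9',[.552,-.058,.16]),proj('t9',[.552,-.033,.14]))"
```

```text
[ 0.54556398 -0.14830849  0.27706215] [-0.28  0.13 -0.12  1.12 -0.25  1.16]
w5 [[240, 51, 170, 116, 12021]]
w9 []
t9 [[360, 171, 8, 9, 52], [368, 170, 12, 18, 113], [359, 185, 9, 8, 49], [375, 188, 7, 8, 47]]
(317.1051767431695, 161.98996470166446) (318.256067275001, 154.35752354354364) (374.2628779454305, 179.53769340299485)
```

Emit:
carry_out([
  {"delta_rot": [0,0,0],"travel": [0,-0.2,0.8],"fingers": 1},
  {"delta_rot": [0,0,0],"travel": [0,0,1],"fingers": 1},
  {"delta_rot": [0.9,0,0],"travel": [0,0,0.8],"fingers": 1},
  {"delta_rot": [0.9,0,0],"travel": [0,0.3,0],"fingers": 1},
  {"delta_rot": [0.9,0,0],"travel": [0,0.6,0],"fingers": 1},
])

```text
clock: 21.22
tcp_pos: [0.5458, -0.1317, 0.3428]
orientation: [0.053, 0.675, 0.735, 0.033]
wrist_force: [0.1, 0.9, -2.5]
finger_gap: 0.0166
grip_force: 104.8
```

Emit:
carry_out([
  {"delta_rot": [0.9,0,0],"travel": [0,0.9,0],"fingers": 1},
  {"delta_rot": [0.9,0,0],"travel": [0,0.9,0],"fingers": 1},
  {"delta_rot": [0.5,0,0],"travel": [0,0.9,0],"fingers": 1},
  {"delta_rot": [0,0.75,0],"travel": [0,0.9,0],"fingers": 1},
  {"delta_rot": [0,0.75,0],"travel": [0,0.9,0],"fingers": 1},
])

```text
clock: 21.85
tcp_pos: [0.5456, -0.019, 0.3426]
orientation: [-0.079, 0.684, 0.723, 0.065]
wrist_force: [-0.6, 0.1, -0.7]
finger_gap: 0.0164
grip_force: 104.7
```

Emit:
carry_out([
  {"delta_rot": [0,0,0],"travel": [0,0.9,0],"fingers": 1},
  {"delta_rot": [0,0,0],"travel": [-0.15,0.9,0],"fingers": 1},
  {"delta_rot": [0,0,0],"travel": [-0.2,0.9,0],"fingers": 1},
  {"delta_rot": [0,0,0],"travel": [-0.2,0.9,0],"fingers": 1},
  {"delta_rot": [0,0,0],"travel": [-0.2,0.6,0],"fingers": 1},
])

```text
clock: 22.48
tcp_pos: [0.5269, 0.0869, 0.3422]
orientation: [-0.079, 0.683, 0.723, 0.065]
wrist_force: [0.4, -0.2, -1.8]
finger_gap: 0.0166
grip_force: 104.8
```

```bash
python3 -c "
from h import *
s=env.get_state();a=R.from_quat(s['orientation'],scalar_first=True);b=R.from_quat([-.0695,.7045,.703,.072],scalar_first=True)
print(s['tcp_pos'],(b*a.inv()).as_rotvec())"
```

```text
[0.52693176 0.08689747 0.34224809] [-0.00390843 -0.01637603 -0.06105122]
```

Emit:
carry_out([
  {"delta_rot": [0,-0.16,-0.3],"travel": [-0.22,0.95,-0.8],"fingers": 1},
  {"delta_rot": [0,0,-0.31],"travel": [-0.2,0.95,-1],"fingers": 1},
  {"delta_rot": [0,0,0],"travel": [0,0.95,-1],"fingers": 1},
  {"delta_rot": [0,0,0],"travel": [0,0.95,-1],"fingers": 1},
  {"delta_rot": [0,0,0],"travel": [0,0.9,-1],"fingers": 1},
])

```text
clock: 23.1
tcp_pos: [0.5164, 0.2044, 0.2215]
orientation: [-0.071, 0.704, 0.703, 0.073]
wrist_force: [-0.1, 0.5, -1.2]
finger_gap: 0.017
grip_force: 105.2
```

Emit:
carry_out([
  {"delta_rot": [0,0,0],"travel": [0,0,-1],"fingers": 1},
  {"delta_rot": [0,0,0],"travel": [0,0,-1],"fingers": 1},
  {"delta_rot": [0,0,0],"travel": [0,0,-1],"fingers": 1},
  {"delta_rot": [0,0,0],"travel": [0,0,-1],"fingers": 1},
  {"delta_rot": [0,0,0],"travel": [0,0,-0.8],"fingers": 1},
])

```text
clock: 23.72
tcp_pos: [0.5162, 0.2036, 0.1012]
orientation: [-0.071, 0.704, 0.702, 0.073]
wrist_force: [-0.4, 0.4, -2.1]
finger_gap: 0.0165
grip_force: 105.2
```

Emit:
carry_out([
  {"delta_rot": [0,0,0],"travel": [0,0,-0.6],"fingers": 1},
  {"delta_rot": [0,0,0],"travel": [0,0,-0.6],"fingers": 1},
  {"delta_rot": [0,0,0],"travel": [0,0,-0.4],"fingers": 1},
  {"delta_rot": [0,0,0],"travel": [0,0,0],"fingers": 1},
])

```text
clock: 24.22
tcp_pos: [0.5169, 0.204, 0.0626]
orientation: [-0.071, 0.704, 0.703, 0.074]
wrist_force: [-0.4, 0.6, -1.0]
finger_gap: 0.0169
grip_force: 104.3
```

Emit:
carry_out([
  {"delta_rot": [0,0,0],"travel": [0,0,-0.05],"fingers": 1},
  {"delta_rot": [0,0,0],"travel": [0,0,0],"fingers": 0.3},
  {"delta_rot": [0,0,0],"travel": [0,0,0],"fingers": -0.2},
  {"delta_rot": [0,0,0],"travel": [0,0,0],"fingers": -0.2},
  {"delta_rot": [0,0,0],"travel": [0,0,0.3],"fingers": -0.2},
])

```text
clock: 24.85
tcp_pos: [0.5157, 0.2042, 0.0682]
orientation: [-0.072, 0.704, 0.703, 0.073]
wrist_force: [-0.2, -0.7, -0.2]
finger_gap: 0.0513
grip_force: 0.0
```

Emit:
carry_out([
  {"delta_rot": [0,0,0],"travel": [0,0,0.8],"fingers": -0.2},
  {"delta_rot": [0,0,0],"travel": [0,0,1],"fingers": -0.2},
  {"delta_rot": [0,0,0],"travel": [0,0,1],"fingers": -0.2},
  {"delta_rot": [0,0,0],"travel": [0,0,1],"fingers": -0.2},
  {"delta_rot": [0,0,0],"travel": [0,0,1],"fingers": -0.2},
])

```text
clock: 25.48
tcp_pos: [0.5163, 0.2042, 0.1899]
orientation: [-0.071, 0.704, 0.703, 0.073]
wrist_force: [0.1, -0.2, -0.6]
finger_gap: 0.0513
grip_force: 0.0
```

Emit:
carry_out([
  {"delta_rot": [0,0,0],"travel": [-1,-0.5,1],"fingers": -0.2},
  {"delta_rot": [0,0,0],"travel": [-1,-0.5,1],"fingers": -0.2},
  {"delta_rot": [0,0,0],"travel": [-0.6,0,0.5],"fingers": -0.2},
  {"delta_rot": [0,0,0],"travel": [0,0,0],"fingers": -0.2},
])

```text
clock: 25.98
tcp_pos: [0.4514, 0.1795, 0.2522]
orientation: [-0.07, 0.704, 0.703, 0.074]
wrist_force: [-0.2, 0.8, -0.7]
finger_gap: 0.0514
grip_force: 0.0
```

```bash
python3 - <<'E'
from h import *
k='F'
snap('top','tF');snap('side','sF');wsnap('wF')
m=np.zeros((600,800,3),np.uint8)
m[:300,:]=cv2.resize(cv2.imread('pics/tF.png')[145:220,215:415],(800,300),interpolation=cv2.INTER_CUBIC)
m[300:600,:400]=cv2.resize(cv2.imread('pics/sF.png')[130:280,220:420],(400,300),interpolation=cv2.INTER_CUBIC)
m[300:550,400:]=cv2.resize(cv2.imread('pics/wF.png'),(400,250)); cv2.imwrite('pics/mF.png',m)
E
```

```text
(no output)
```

View pics/mF.png

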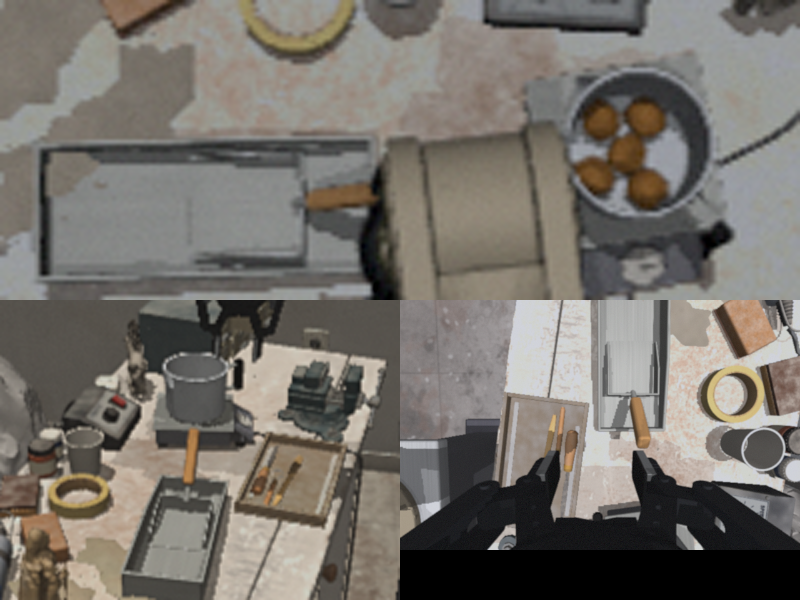

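The last composite shows all five lumps lying in the jug, around (625, 155), and the jug upright mid-pan. The scoop is flat in the tray and the gripper is clear of everything.

```bash
python3 -c "
from h import *
print(ray('tF',375.5,180,.138)); print(env.hand_in())"
```

```text
[ 0.55063524 -0.03715155  0.138     ]
the job is handed in; nothing more can be done
None
```

I handed the job in at about 26 s: all five lumps are in the jug, which stands upright about 5 mm from the middle of the pan; the scoop is flat in the tray and the gripper touches nothing. No verdict was shown, and I checked the end state by camera only.

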